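# Feel along the spring contacts of a charging rail

### The job

Check the spring contacts of the charging rail: run the fingertips lightly along the row of five arched contacts, from the one next to the tall supply box to the one at the plain end, so that each in turn dips a few millimetres and springs back up. Do not press any contact down to its stop, do not shift or lift the rail, and leave the batteries, the bit case and the drill where they stand.

Things in the scene. Friction and masses are not known exactly. Their poses are not given: they have to be found in the camera images.
- rail: Loose charging rail, aluminium, 275 x 60 mm, flat top 45 mm above the bench, about 1.8 kg, at any yaw. Origin: on the bench under contact 3, on the centre line. x runs along the row from supply box to plain end, z up. Supply box: black, 60 x 72 x 66 mm (along, across, high), at x = -135 to -195 mm, cable gland on its outer side. The +x end has only a thin black cap.
- contact1_top (a point): Top of arched brass contact 1 of 5 (1 next to the supply box, 5 at the plain end), 55 mm above the bench at rest; moves with it. At x = -104 mm on the rail's centre line. The arch is the cap of a lying cylinder, 25 mm radius, 20 mm wide across the row, 10 mm proud of the rail's top and 40 mm long along the row; contacts are 52 mm apart.
- contact2_top (a point): Top of arched brass contact 2 of 5 (1 next to the supply box, 5 at the plain end), 55 mm above the bench at rest; moves with it. At x = -52 mm on the rail's centre line. The arch is the cap of a lying cylinder, 25 mm radius, 20 mm wide across the row, 10 mm proud of the rail's top and 40 mm long along the row; contacts are 52 mm apart.
- contact3_top (a point): Top of arched brass contact 3 of 5 (1 next to the supply box, 5 at the plain end), 55 mm above the bench at rest; moves with it. At x = 0 mm on the rail's centre line. The arch is the cap of a lying cylinder, 25 mm radius, 20 mm wide across the row, 10 mm proud of the rail's top and 40 mm long along the row; contacts are 52 mm apart.
- contact4_top (a point): Top of arched brass contact 4 of 5 (1 next to the supply box, 5 at the plain end), 55 mm above the bench at rest; moves with it. At x = 52 mm on the rail's centre line. The arch is the cap of a lying cylinder, 25 mm radius, 20 mm wide across the row, 10 mm proud of the rail's top and 40 mm long along the row; contacts are 52 mm apart.
- contact5_top (a point): Top of arched brass contact 5 of 5 (1 next to the supply box, 5 at the plain end), 55 mm above the bench at rest; moves with it. At x = 104 mm on the rail's centre line. The arch is the cap of a lying cylinder, 25 mm radius, 20 mm wide across the row, 10 mm proud of the rail's top and 40 mm long along the row; contacts are 52 mm apart.
- contact1 (a joint): How far contact 1 is pressed down, in m: 0 at rest (up), hard stop at 0.009. A spring pushes it back up: about 1 N starts it moving, 2.5 N at 4 mm, 4.2 N at the stop. A fingertip (both fingers closed make one) sliding along the row 3 to 4 mm below the resting tops rides over the arches and presses each in turn.
- contact2 (a joint): How far contact 2 is pressed down, in m: 0 at rest (up), hard stop at 0.009. A spring pushes it back up: about 1 N starts it moving, 2.5 N at 4 mm, 4.2 N at the stop. A fingertip (both fingers closed make one) sliding along the row 3 to 4 mm below the resting tops rides over the arches and presses each in turn.
- contact3 (a joint): How far contact 3 is pressed down, in m: 0 at rest (up), hard stop at 0.009. A spring pushes it back up: about 1 N starts it moving, 2.5 N at 4 mm, 4.2 N at the stop. A fingertip (both fingers closed make one) sliding along the row 3 to 4 mm below the resting tops rides over the arches and presses each in turn.
- contact4 (a joint): How far contact 4 is pressed down, in m: 0 at rest (up), hard stop at 0.009. A spring pushes it back up: about 1 N starts it moving, 2.5 N at 4 mm, 4.2 N at the stop. A fingertip (both fingers closed make one) sliding along the row 3 to 4 mm below the resting tops rides over the arches and presses each in turn.
- contact5 (a joint): How far contact 5 is pressed down, in m: 0 at rest (up), hard stop at 0.009. A spring pushes it back up: about 1 N starts it moving, 2.5 N at 4 mm, 4.2 N at the stop. A fingertip (both fingers closed make one) sliding along the row 3 to 4 mm below the resting tops rides over the arches and presses each in turn.
- battery_a: Slim round stick battery standing upright beside the rail, loose: 34 mm diameter, 80 mm high; origin at the centre of its foot. Centre at least 75 mm from the rail's centre line. To be left alone.
- battery_b: Slim round stick battery standing upright beside the rail, loose: 34 mm diameter, 80 mm high; origin at the centre of its foot. Centre at least 75 mm from the rail's centre line. To be left alone.
- bit_case: Flat dark blue bit case lying on the bench, loose: 62 x 100 x 28 mm (x, y, z); origin at the centre of its underside. To be left alone.
- drill: Cordless drill standing on its battery foot, loose: foot 115 x 75 mm (x, y), 210 mm high, nose reaching 135 mm along +x; origin at the centre of the foot's underside. To be left alone.

How it is judged (in metres and radians):
On the way, in this order (a step that is already met when the one before it is completed fails the run):
1. contact 1 is pressed down at least 1.5 mm by the fingertips (value of joint contact1 above 0.0015 m and contact force between the fingers and contact1 above 0.2 N), for 0.06 s.
2. contact 2 is pressed down at least 1.5 mm by the fingertips (value of joint contact2 above 0.0015 m and contact force between the fingers and contact2 above 0.2 N), for 0.06 s.
3. contact 3 is pressed down at least 1.5 mm by the fingertips (value of joint contact3 above 0.0015 m and contact force between the fingers and contact3 above 0.2 N), for 0.06 s.
4. contact 4 is pressed down at least 1.5 mm by the fingertips (value of joint contact4 above 0.0015 m and contact force between the fingers and contact4 above 0.2 N), for 0.06 s.
5. contact 5 is pressed down at least 1.5 mm by the fingertips (value of joint contact5 above 0.0015 m and contact force between the fingers and contact5 above 0.2 N), for 0.06 s.
At the end, for the whole second after the job is handed in: All five contacts have sprung back up (within 0.7 mm of rest); the rail lies still and flat within 15 mm of where it was; the batteries, bit case and drill are within 15 mm of where they were, batteries and drill upright (within 0.1 rad) (value of joint each of contact1, contact2, contact3, contact4, contact5 below 0.0007 m and distance of each of rail, battery_a, battery_b, bit_case, drill from where it was at the start of the episode below 0.015 m and linear speed of rail below 0.01 m/s and angle between each of rail, battery_a, battery_b, drill's own z axis and vertical below 0.1 rad); the robot touches nothing.
It fails at once if a contact is pressed to its stop (8 mm or more) (value of joint any of contact1, contact2, contact3, contact4, contact5 above 0.008 m).
It fails at once if the rail is shifted, turned or lifted (its middle or an end contact moves 15 mm or more) (distance of any of rail, contact1_top, contact5_top from where it was at the start of the episode above 0.015 m).
It fails at once if a battery, the bit case or the drill is moved or lifted 15 mm or more (distance of any of battery_a, battery_b, bit_case, drill from where it was at the start of the episode above 0.015 m).
It also fails if it takes over 38 s, if anything falls off the work surface, if the arm or the gripper's body presses on something with over 40 N, if the wrist force passes 120 N, or if a joint passes its speed limit or range.

### The arm

A 7-joint arm with a two-finger parallel gripper is mounted at the origin on the work surface. World frame = base frame: x ahead of the robot, y to its left, z up, the work surface at z = 0. Lengths are in mm, angles in rad, forces in N, time in s.
With the tool pointing down it reaches from about 425 to 950 mm from the base axis. Payload 16.7 kg.
Tool frame: the origin (TCP) lies at the very end of the fingers, on their centre line; the grasp point (between the pads) lies 19 mm behind it; z points along the fingers, y is the line along which they close (so a half turn about z gives the same grasp; the last joint's range is limited). The gripper opens to 94 mm and grips with 3 to 60 N. Pads are 16 mm wide; open, the fingers measure 119 mm over their backs; the gripper's body (75 mm by 177 mm) begins 78 mm behind the grasp point.
Start: joints at [-1.413, 0.426, 0.074, 1.606, -0.034, 1.111, -0.067], TCP at [203.86, 643.44, 205.467] pointing down, gripper open.
Joint ranges: [-2.85, 2.85], [-0.5, 2.14], [-1.23, 1.37], [0.21, 2.46], [-1.02, 4.16], [0.16, 2.05], [-2.73, 2.73]. Speed limits (rad/s): [1.89, 1.89, 2.39, 2.39, 3.01, 3.01, 3.01].

### API

Orientations are given as a unit quaternion [x, y, z, w].
In Python, from cell import env gives the robot as it stands.
- The arm moves only by the tool servo_tool, never from a script. Its argument "series" is a list of rows, each an object of numbers: "rx", "ry", "rz": the turn, a rotation vector about the tool's x, y, z in degrees; "x", "y", "z": the shift along the tool's x, y, z in cm; "claw": the finger opening in cm, from 0 to 9.4. In form: [{"rx": .., "ry": .., "rz": .., "x": .., "y": .., "z": .., "claw": ..}, ...]. A call has 1 to 10 rows; each row is the pose to reach, as a shift and turn from the pose commanded when the call began, along the tool's axes at that moment; what a row does not reach only later rows make up. A row lasts 1/10 s, in which the tool goes at most 50 mm and 8.59 degrees, less where a joint would pass 70% of its speed; a pose out of reach is approached as far as the arm can. A call with a gripper value outside its range is refused whole. The fingers move at their own pace and stop on an object; "newtons" is the grip in N (left out, the last holds). Time passes only in rows, so rows that repeat a pose let the fingers close. It gives the time, the measured TCP pose, the force, the opening and the grip force at its end, in the units of the state.
- env.get_obs(): the state, without advancing time (a new reading comes with each control period).
- env.camera(name): name is "scene" or "side" or "wrist"; returns (picture, depth): 420x560x3 uint8, red, green, blue; 420x560 float32, mm along the optical axis (not along the pixel's ray), 0 where there is no reading.
- env.camera_params(name): a dict with "camera_matrix" (3x3 intrinsics, pixels), "distortion" ([k1, k2, p1, p2, k3] as OpenCV has them; the pictures are not rectified), "position" and "rotation" of the camera in the world; the wrist camera has in their place "T_tool_cam" (4x4, takes a point from camera to tool coordinates, whose origin is the TCP and whose axes are the flange's). Camera axes: x right, y down, z forward; pixel columns grow to the right and rows downward; lengths in mm; the calibration is good to about 2 mm. A picture is of the moment at which its call begins: read the wrist's pose just before it. camera_params takes no time and is no camera call.
- env.finish_job(): hands the job in; it is judged then, once.
The state is a dict: "t": time; "joint_positions": joint angles; "joint_velocities": joint speeds; "effort": joint torques, N m; "position": TCP position; "orientation": TCP orientation; "contact_force": force on the tool from outside, world axes, zero at the start; "wrist_torque": the same for the moment, N m; "finger_gap": opening from 0.0 (shut) to 1.0 (fully open); "gripper_force": force on a finger pad.
Only numpy, scipy, OpenCV 4.12 (cv2) and the standard library are available. Lean on these libraries where they do the work, as an engineer would, in place of code of your own. Each camera call takes 0.05 s, during which the arm holds its last target. There are 200 camera calls.

## Working session

There is one attempt and no reset: what is moved stays moved. The work goes in short steps, Python scripts to look and compute and a tool call to move; the robot and the scene stay as the last step left them, time stands still between calls to the robot, and variables do not carry over. Pictures are saved under pics/ and viewed, at most 10 in all, crops included, and the job is handed in when it is done.

Besides the shell and the picture viewer there is one more tool, called after "Request:" as name(argument=value, ...), one argument or row to a line, values as JSON. servo_tool: Moves the arm, as the interface text tells. Its arguments: {"type":"object","properties":{"series":{"type":"array"},"newtons":{"type":"number"}},"required":["series"]}

```bash
mkdir -p pics
python3 - <<'E'
from cell import env
import cv2,numpy as np
o=env.get_obs();print(o['t'],o['position'],o['orientation'],o['contact_force'],o['finger_gap'])
for n in ['scene','side','wrist']:
    p,d=env.camera(n);cv2.imwrite(f'pics/{n}0.png',p[:,:,::-1]);np.savez(f'pics/{n}0.npz',p=p,d=d)
    c=env.camera_params(n);print(n,{k:np.round(v,3).tolist() for k,v in c.items() if k!='name'})
a=cv2.imread('pics/scene0.png');b=cv2.imread('pics/side0.png')
E
```

```text
0.0 [203.7465055  643.04881455 204.76367684] [ 1.52809657e-01  9.88255427e-01 -6.46241536e-04 -4.02950827e-05] [-0.7822887   0.16715627 -0.23616386] 0.9974373424489782
scene {'camera_matrix': [[423.312, 0.0, 271.011], [0.0, 423.312, 209.55], [0.0, 0.0, 1.0]], 'distortion': [-0.109, 0.0, 0.0, 0.0, 0.0], 'position': [1268.183, -716.188, 1069.749], 'rotation': [0.864, 0.334, -0.137, -0.352]}
side {'camera_matrix': [[422.391, 0.0, 275.87], [0.0, 422.391, 209.847], [0.0, 0.0, 1.0]], 'distortion': [-0.03, 0.0, 0.0, 0.0, 0.0], 'position': [238.776, -595.335, 903.912], 'rotation': [0.904, -0.258, 0.087, -0.33]}
wrist {'camera_matrix': [[373.857, 0.0, 279.541], [0.0, 373.857, 212.843], [0.0, 0.0, 1.0]], 'distortion': [0.024, 0.0, 0.0, 0.0, 0.0], 'T_tool_cam': [[-0.0, -0.961, -0.278, 79.36], [1.0, -0.0, 0.0, 0.414], [-0.0, -0.278, 0.961, -179.948], [0.0, 0.0, 0.0, 1.0]]}
```

View pics/scene0.png

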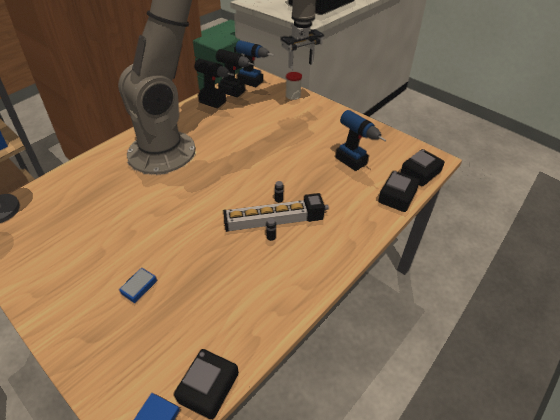

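View pics/side0.png

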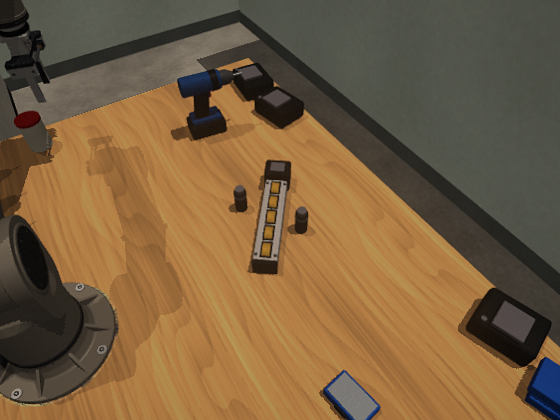

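The scene view shows the rail from (228,215) to the supply box at (315,207), with the contacts at about x = 236 to 296. In the side view the box is at (278,170) and the contacts run from (276,187) down to (266,250). The batteries flank the rail, and the drill and bit case are well away from it.

```bash
cat > h.py <<'E'
from cell import env
import cv2,numpy as np
from scipy.spatial.transform import Rotation as R
def cam(n,pose=None):
    c=env.camera_params(n);K=np.array(c['camera_matrix']);D=np.array(c['distortion'])
    if n=='wrist':
        T=np.eye(4);T[:3,:3]=R.from_quat(pose[1]).as_matrix();T[:3,3]=pose[0];T=T@np.array(c['T_tool_cam'])
        return K,D,T[:3,:3],T[:3,3]
    r=np.array(c['rotation']);r=r if r.shape==(3,3) else R.from_quat(r).as_matrix()
    return K,D,r,np.array(c['position'])
def rays(px,K,D):
    u=cv2.undistortPoints(np.array(px,float).reshape(-1,1,2),K,D).reshape(-1,2)
    return np.c_[u,np.ones(len(u))]
def on_plane(px,C,z):
    K,D,r,p=C;v=rays(px,K,D)@r.T
    return p+v*((z-p[2])/v[:,2])[:,None]
def at_depth(px,d,C):
    K,D,r,p=C;return p+(rays(px,K,D)*np.array(d)[:,None])@r.T
def brass(p,lo=(15,110,90),hi=(30,255,255)):
    return cv2.inRange(cv2.cvtColor(p,cv2.COLOR_RGB2HSV),lo,hi)
def blobs(m,amin):
    n,l,s,c=cv2.connectedComponentsWithStats(m)
    return [(c[i],s[i]) for i in range(1,n) if s[i,4]>amin]
E
python3 - <<'E'
from h import *
for n,(x0,y0,x1,y1),pts in [('scene',(215,185,335,240),[(236,214),(282,209),(265,220)]),('side',(245,155,300,280),[(276,187),(271,216),(264,225)])]:
    z=np.load(f'pics/{n}0.npz');p,d=z['p'],z['d']
    hs=cv2.cvtColor(p,cv2.COLOR_RGB2HSV)
    print(n,[hs[b,a].tolist() for a,b in pts],'bench',hs[y1,x0].tolist())
    C=cam(n)
    # points by depth: z 48..60 within roi
    vv,uu=np.mgrid[y0:y1,x0:x1];px=np.c_[uu.ravel(),vv.ravel()]
    P=at_depth(px,d[y0:y1,x0:x1].ravel(),C)
    m=brass(p)[y0:y1,x0:x1].ravel()>0
    k=(P[:,2]>40)
    mm=(m&k).reshape(y1-y0,x1-x0).astype(np.uint8)
    for c,s in blobs(mm,15):
        w=on_plane([c+[x0,y0]],C,52)[0]; i=(c+[x0,y0]).astype(int)
        print(c+[x0,y0],s[4],w.round(1),at_depth([i],[d[i[1],i[0]]],C).round(1))
    cv2.imwrite(f'pics/{n}z.png',cv2.resize(p[y0:y1,x0:x1,::-1],None,fx=4,fy=4,interpolation=cv2.INTER_CUBIC))
E
```

```text
scene [[18, 158, 165], [18, 150, 102], [14, 43, 102]] bench [15, 133, 192]
[296.14035088 205.64912281] 57 [648.   90.5  52. ] [[646.6  91.2  53.6]]
[281.16949153 207.55932203] 59 [616.4  49.4  52. ] [[614.5  50.8  52.4]]
[266.15517241 209.51724138] 58 [585.2   8.5  52. ] [[583.2   9.8  52.1]]
[250.84745763 211.50847458] 59 [553.6 -32.9  52. ] [[550.6 -33.8  53.1]]
[235.42622951 213.44262295] 61 [521.8 -74.   52. ] [[520.6 -74.6  53.7]]
side [[18, 188, 164], [18, 189, 165], [12, 54, 104]] bench [18, 147, 182]
[274.61038961 187.24675325] 77 [641.3  88.   52. ] [[639.3  87.9  54.3]]
[272.54216867 201.14457831] 83 [610.2  47.7  52. ] [[609.6  49.6  51. ]]
[270.58139535 216.02325581] 86 [579.3   6.6  52. ] [[576.2   4.1  56.7]]
[268.05050505 231.95959596] 99 [547.2 -34.3  52. ] [[546.8 -35.   57. ]]
[265.72727273 248.99090909] 110 [515.8 -75.9  52. ] [[515.5 -72.9  52.7]]
```

Run:
```python
from h import *
for n,(x0,y0,x1,y1) in [('scene',(325,105,390,172)),('side',(170,60,245,145)),('scene',(270,178,290,205)),('scene',(262,217,280,243)),('side',(230,180,250,215)),('side',(292,202,312,236))]:
    z=np.load(f'pics/{n}0.npz');p,d=z['p'],z['d'];C=cam(n)
    vv,uu=np.mgrid[y0:y1,x0:x1];px=np.c_[uu.ravel(),vv.ravel()]
    P=at_depth(px,d[y0:y1,x0:x1].ravel(),C);k=P[:,2]>15;k&=P[:,2]<260;P=P[k]
    print(n,np.percentile(P,[2,50,98],axis=0).round(0).tolist())
    F=P[P[:,2]<60];print('  low',np.percentile(F,[2,50,98],axis=0).round(0).tolist())
c1,c5=np.array([644,89]),np.array([518.5,-75]);v=c5-c1;print(np.linalg.norm(v),np.degrees(np.arctan2(*v[::-1])))
```

```text
scene [[559.0, 434.0, 20.0], [630.0, 454.0, 141.0], [717.0, 492.0, 208.0]]
  low [[560.0, 429.0, 16.0], [636.0, 444.0, 41.0], [674.0, 499.0, 59.0]]
side [[553.0, 434.0, 20.0], [616.0, 455.0, 129.0], [821.0, 636.0, 207.0]]
  low [[555.0, 432.0, 16.0], [621.0, 444.0, 43.0], [819.0, 659.0, 60.0]]
scene [[540.0, 52.0, 18.0], [560.0, 104.0, 50.0], [613.0, 127.0, 81.0]]
  low [[542.0, 49.0, 18.0], [563.0, 100.0, 42.0], [615.0, 122.0, 59.0]]
scene [[595.0, -53.0, 16.0], [650.0, -38.0, 44.0], [666.0, 21.0, 81.0]]
  low [[595.0, -53.0, 16.0], [648.0, -35.0, 36.0], [666.0, 23.0, 59.0]]
side [[529.0, 96.0, 18.0], [541.0, 104.0, 61.0], [558.0, 123.0, 83.0]]
  low [[529.0, 96.0, 17.0], [539.0, 101.0, 38.0], [558.0, 117.0, 59.0]]
side [[628.0, -53.0, 17.0], [639.0, -46.0, 62.0], [656.0, -26.0, 82.0]]
  low [[628.0, -54.0, 16.0], [636.0, -49.0, 37.0], [655.0, -35.0, 59.0]]
206.5096850029073 -127.42480309955415
```

Request:
servo_tool(
  series=[
    {"x":-5,"y":-4.7,"z":-1,"rz":10,"claw":0},
    {"x":-54.6,"y":-51.1,"z":-2.5,"rz":110,"claw":0},
    {"x":-54.6,"y":-51.1,"z":-2.5,"rz":110,"claw":0},
    {"x":-54.6,"y":-51.1,"z":-2.5,"rz":110,"claw":0},
    {"x":-54.6,"y":-51.1,"z":-2.5,"rz":110,"claw":0},
    {"x":-54.6,"y":-51.1,"z":-2.5,"rz":110,"claw":0},
    {"x":-54.6,"y":-51.1,"z":-2.5,"rz":110,"claw":0},
    {"x":-54.6,"y":-51.1,"z":-2.5,"rz":110,"claw":0},
    {"x":-54.6,"y":-51.1,"z":-2.5,"rz":110,"claw":0},
    {"x":-54.6,"y":-51.1,"z":-2.5,"rz":110,"claw":0},
  ],
  newtons=10,
)

```text
schema error: expected keys rx, ry, rz, x, y, z, claw
```

All keys are required in each row.

Request:
servo_tool(
  series=[
    {"rx":0,"ry":0,"rz":110,"x":-54.6,"y":-51.1,"z":-2.5,"claw":0},
    {"rx":0,"ry":0,"rz":110,"x":-54.6,"y":-51.1,"z":-2.5,"claw":0},
    {"rx":0,"ry":0,"rz":110,"x":-54.6,"y":-51.1,"z":-2.5,"claw":0},
    {"rx":0,"ry":0,"rz":110,"x":-54.6,"y":-51.1,"z":-2.5,"claw":0},
    {"rx":0,"ry":0,"rz":110,"x":-54.6,"y":-51.1,"z":-2.5,"claw":0},
    {"rx":0,"ry":0,"rz":110,"x":-54.6,"y":-51.1,"z":-2.5,"claw":0},
    {"rx":0,"ry":0,"rz":110,"x":-54.6,"y":-51.1,"z":-2.5,"claw":0},
    {"rx":0,"ry":0,"rz":110,"x":-54.6,"y":-51.1,"z":-2.5,"claw":0},
    {"rx":0,"ry":0,"rz":110,"x":-54.6,"y":-51.1,"z":-2.5,"claw":0},
    {"rx":0,"ry":0,"rz":110,"x":-54.6,"y":-51.1,"z":-2.5,"claw":0},
  ],
  newtons=10,
)

```text
t: 1.15
position: [449.0, 205.8, 222.4]
orientation: [0.787, 0.617, 0.0, -0.0]
contact_force: [0.7, 0.9, 0.3]
finger_gap: 0.185
gripper_force: 0.0
```

Request:
servo_tool(
  series=[
    {"rx":0,"ry":0,"rz":24,"x":-18.1,"y":16.9,"z":-0.8,"claw":0},
    {"rx":0,"ry":0,"rz":24,"x":-18.1,"y":16.9,"z":-0.8,"claw":0},
    {"rx":0,"ry":0,"rz":24,"x":-18.1,"y":16.9,"z":-0.8,"claw":0},
    {"rx":0,"ry":0,"rz":24,"x":-18.1,"y":16.9,"z":-0.8,"claw":0},
    {"rx":0,"ry":0,"rz":24,"x":-18.1,"y":16.9,"z":-0.8,"claw":0},
    {"rx":0,"ry":0,"rz":24,"x":-18.1,"y":16.9,"z":-0.8,"claw":0},
    {"rx":0,"ry":0,"rz":24,"x":-18.1,"y":16.9,"z":-0.8,"claw":0},
    {"rx":0,"ry":0,"rz":24,"x":-18.1,"y":16.9,"z":-0.8,"claw":0},
  ],
)

```text
t: 1.95
position: [570.1, -6.8, 229.9]
orientation: [0.897, 0.443, -0.0, -0.0]
contact_force: [0.0, 0.4, 0.2]
finger_gap: 0.007
gripper_force: 0.0
```

```bash
cat > w.py <<'E'
from h import *
import sys
o=env.get_obs();pose=(o['position'],o['orientation']);C=cam('wrist',pose)
p,d=env.camera('wrist');cv2.imwrite(f'pics/{sys.argv[1]}.png',p[:,:,::-1])
M=R.from_quat(o['orientation']).as_matrix()
print(o['t'],o['position'].round(2),'yaw',np.degrees(np.arctan2(M[1,0],M[0,0])).round(2),'zax',M[:,2].round(4),'F',np.round(o['contact_force'],2),o['finger_gap'])
m=cv2.morphologyEx(brass(p),cv2.MORPH_OPEN,np.ones((3,3)))
q=[]
for c,s in blobs(m,150):
    if s[4]>8000: continue
    w=on_plane([c],C,52)[0];i=c.astype(int)
    D=at_depth([i],[d[i[1],i[0]]],C)[0]
    if 35<D[2]<75:
        print(c.round(1),s.tolist(),w.round(1),'depth pt',D.round(1));q.append(w)
if len(q)==5:
    q=np.array(q);q=q[np.argsort(-q[:,1])];v=q[4]-q[0]
    print('mean',q.mean(0).round(1),'len',np.linalg.norm(v).round(1),'yaw to plain end',np.degrees(np.arctan2(v[1],v[0])).round(2))
    for z in q: print('tool-frame delta',(M.T@(z-o['position'])).round(1))
E
python3 w.py w1
```

```text
1.95 [570.1   -6.85 229.9 ] yaw 52.53 zax [-7.e-04  3.e-04 -1.e+00] F [0.02 0.4  0.25] 0.006809217270459035
[279.3  51.8] [268, 29, 23, 47, 1051] [648.1  92.9  52. ] depth pt [648.1  93.4  54. ]
[279.2 112.4] [269, 92, 22, 42, 898] [616.7  52.1  52. ] depth pt [616.8  52.6  54.5]
[280.2 166.1] [269, 149, 21, 39, 690] [587.2  12.2  52. ] depth pt [587.5  12.8  55.7]
[281.5 218.3] [271, 201, 19, 36, 509] [556.4 -30.3  52. ] depth pt [556.8 -28.9  55.3]
```

View pics/w1.png

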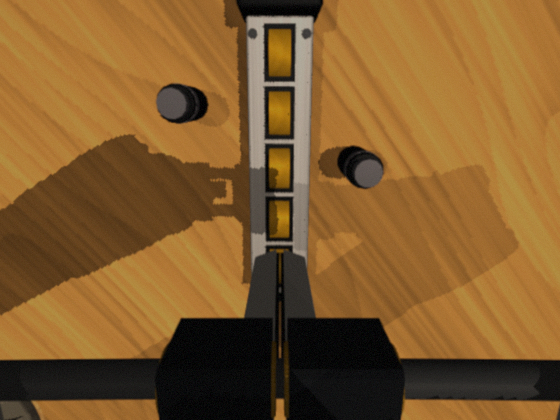

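The wrist view shows the supply box at the top. Contacts 1 to 4 are at column 280, rows 52 to 218, and the fingers are closed over contact 5. The positions agree with the two fixed cameras. I'll go down over contact 2 for a closer look.

Request:
servo_tool(
  series=[
    {"rx":0,"ry":0,"rz":0,"x":5,"y":0,"z":2,"claw":0},
    {"rx":0,"ry":0,"rz":0,"x":7.3,"y":0,"z":6,"claw":0},
    {"rx":0,"ry":0,"rz":0,"x":7.3,"y":0,"z":10,"claw":0},
    {"rx":0,"ry":0,"rz":0,"x":7.3,"y":0,"z":12,"claw":0},
    {"rx":0,"ry":0,"rz":0,"x":7.3,"y":0,"z":12,"claw":0},
    {"rx":0,"ry":0,"rz":0,"x":7.3,"y":0,"z":12,"claw":0},
    {"rx":0,"ry":0,"rz":0,"x":7.3,"y":0,"z":12,"claw":0},
  ],
)

```text
t: 2.7
position: [615.7, 50.6, 111.9]
orientation: [0.897, 0.442, 0.001, 0.0]
contact_force: [-0.4, -0.4, -0.3]
finger_gap: 0.001
gripper_force: 0.0
```

```bash
python3 w.py w2
python3 - <<'E'
from h import *
# rail top edges -> centre line, from bright low-saturation mask in w2
o=env.get_obs();C=cam('wrist',(o['position'],o['orientation']));M=R.from_quat(o['orientation']).as_matrix()
p=cv2.imread('pics/w2.png');h=cv2.cvtColor(p,cv2.COLOR_BGR2HSV)
m=cv2.inRange(h,(0,0,110),(179,60,255))
for r in range(20,240,20):
    c=np.flatnonzero(m[r]);c=c[(c>150)&(c<420)]
    if len(c)>10:
        w=on_plane([(c.min(),r),(c.max(),r)],C,45);t=(w-o['position'])@M
        print(r,c.min(),c.max(),'tool x,y',t[:,:2].round(1).tolist(),'mid y',t[:,1].mean().round(1))
E
```

```text
2.7 [615.75  50.64 111.9 ] yaw 52.51 zax [ 2.1e-03  8.0e-04 -1.0e+00] F [-0.41 -0.44 -0.29] 0.0011249816972289921
[276.7 150.3] [261, 121, 32, 60, 1885] [648.5  93.8  52. ] depth pt [648.5  94.5  55.3]
[278.4 205.2] [264, 201, 27, 12, 166] [627.3  64.5  52. ] depth pt [626.7  64.2  49.1]
[271.2 234.7] [263, 217, 16, 36, 379] [610.8  51.1  52. ] depth pt [611.6  52.2  54.5]
[279.5 409.8] [274, 399, 12, 21, 192] [527.4 -66.8  52. ] depth pt [528.3 -65.   53.2]
20 244 312 tool x,y [[130.1, -19.7], [130.1, 20.8]] mid y 0.5
40 242 312 tool x,y [[119.2, -21.2], [119.3, 21.1]] mid y -0.1
60 242 312 tool x,y [[108.1, -21.6], [108.1, 21.3]] mid y -0.1
120 232 322 tool x,y [[72.5, -29.0], [72.5, 28.6]] mid y -0.2
140 232 321 tool x,y [[59.9, -29.5], [59.9, 28.4]] mid y -0.5
160 233 321 tool x,y [[46.9, -29.3], [46.9, 28.8]] mid y -0.2
180 234 320 tool x,y [[33.6, -29.1], [33.5, 28.5]] mid y -0.3
```

View pics/w2.png

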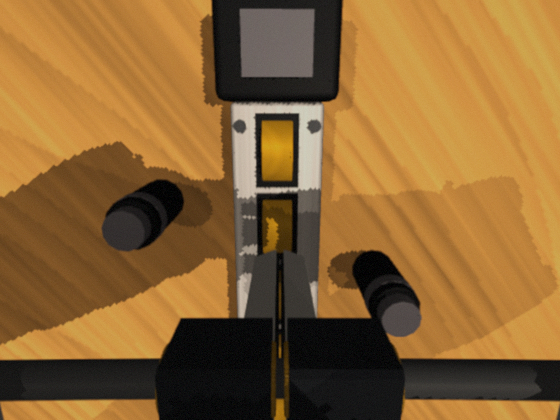

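The close view shows contact 1 at (277,150) and the box edge at row 100. The rail is aligned with the tool to about 0.3 mm. Contact 1 is about 53 mm along tool +x, so I'll go above it.

Request:
servo_tool(
  series=[
    {"rx":0,"ry":0,"rz":0,"x":3,"y":0,"z":0,"claw":0},
    {"rx":0,"ry":0,"rz":0,"x":5.3,"y":0,"z":1.5,"claw":0},
    {"rx":0,"ry":0,"rz":0,"x":5.3,"y":0,"z":4,"claw":0},
    {"rx":0,"ry":0,"rz":0,"x":5.3,"y":0,"z":4.5,"claw":0},
    {"rx":0,"ry":0,"rz":0,"x":5.3,"y":0,"z":4.5,"claw":0},
    {"rx":0,"ry":0,"rz":0,"x":5.3,"y":0,"z":4.5,"claw":0},
    {"rx":0,"ry":0,"rz":0,"x":5.3,"y":0,"z":4.5,"claw":0},
    {"rx":0,"ry":0,"rz":0,"x":5.3,"y":0,"z":4.5,"claw":0},
  ],
)

```text
t: 3.55
position: [647.7, 92.0, 66.2]
orientation: [0.897, 0.442, 0.001, 0.0]
contact_force: [0.8, -0.9, 0.0]
finger_gap: 0.004
gripper_force: 0.0
```

```bash
python3 w.py w3
python3 - <<'E'
from h import *
p,d=env.camera('side')
cv2.imwrite('pics/s3.png',cv2.resize(p[120:290,200:340,::-1],None,fx=3.5,fy=3.5,interpolation=cv2.INTER_CUBIC))
E
```

```text
3.55 [647.66  92.01  66.19] yaw 52.45 zax [ 1.2e-03  5.0e-04 -1.0e+00] F [ 0.84 -0.89  0.01] 0.003822568168034927
[275.6 236.4] [259, 221, 36, 33, 801] [654.6 102.3  52. ] depth pt [654.7 102.9  52.9]
[279.6 409.2] [274, 398, 12, 22, 218] [585.9   9.5  52. ] depth pt [588.1  12.8  56. ]
```

View pics/s3.png

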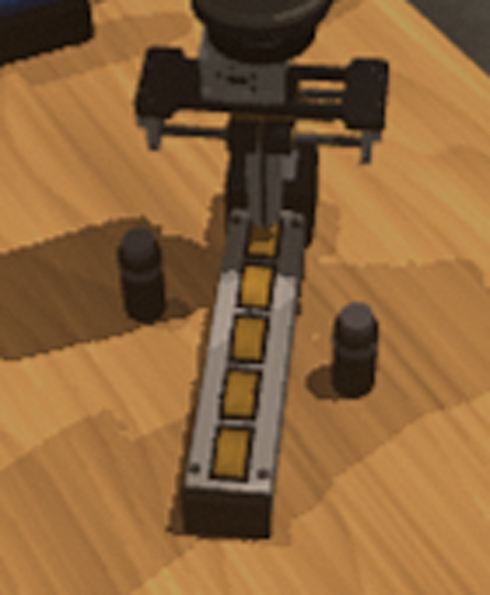

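View pics/w3.png

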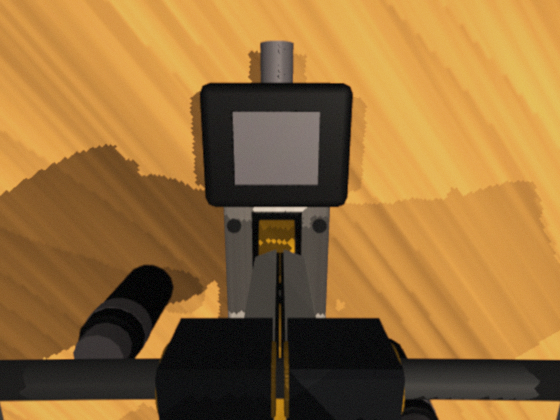

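The side view shows the fingertips just above contact 1 and the rail unmoved. The wrist view shows the fingers centred on the contact (column 277 against 280). I'll press gently in small steps.

Request:
servo_tool(
  series=[
    {"rx":0,"ry":0,"rz":0,"x":0,"y":-0.05,"z":0.6,"claw":0},
    {"rx":0,"ry":0,"rz":0,"x":0,"y":-0.05,"z":1.1,"claw":0},
    {"rx":0,"ry":0,"rz":0,"x":0,"y":-0.05,"z":1.2,"claw":0},
    {"rx":0,"ry":0,"rz":0,"x":0,"y":-0.05,"z":1.25,"claw":0},
    {"rx":0,"ry":0,"rz":0,"x":0,"y":-0.05,"z":1.3,"claw":0},
    {"rx":0,"ry":0,"rz":0,"x":0,"y":-0.05,"z":1.3,"claw":0},
    {"rx":0,"ry":0,"rz":0,"x":0,"y":-0.05,"z":1.3,"claw":0},
  ],
)

```text
t: 4.35
position: [646.8, 92.5, 52.2]
orientation: [0.897, 0.442, -0.0, -0.0]
contact_force: [-1.7, 1.4, 2.3]
finger_gap: 0.004
gripper_force: 0.9
```

```bash
python3 -c "
from cell import env
o=env.get_obs();print(o['t'],o['position'],o['contact_force'])"
```

```text
4.35 [646.78176635  92.45843095  52.222835  ] [-1.74769926  1.43395084  2.3467998 ]
```

Request:
servo_tool(
  series=[
    {"rx":0,"ry":0,"rz":0,"x":0,"y":0,"z":0.05,"claw":0},
    {"rx":0,"ry":0,"rz":0,"x":0,"y":0,"z":0.1,"claw":0},
    {"rx":0,"ry":0,"rz":0,"x":0,"y":0,"z":0.1,"claw":0},
    {"rx":0,"ry":0,"rz":0,"x":0,"y":0,"z":0.1,"claw":0},
    {"rx":0,"ry":0,"rz":0,"x":0,"y":0,"z":0.1,"claw":0},
  ],
)

```text
t: 4.85
position: [646.8, 92.4, 51.2]
orientation: [0.897, 0.442, -0.0, 0.0]
contact_force: [-1.3, 1.4, 2.4]
finger_gap: 0.005
gripper_force: 1.1
```

The force is 2.4 N at z 51.2, which fits about 3.8 mm of travel. Next I'll slide one contact spacing towards the plain end.

Request:
servo_tool(
  series=[
    {"rx":0,"ry":0,"rz":0,"x":-0.5,"y":0,"z":0,"claw":0},
    {"rx":0,"ry":0,"rz":0,"x":-1,"y":0,"z":0,"claw":0},
    {"rx":0,"ry":0,"rz":0,"x":-1.5,"y":0,"z":0,"claw":0},
    {"rx":0,"ry":0,"rz":0,"x":-2,"y":0,"z":0,"claw":0},
    {"rx":0,"ry":0,"rz":0,"x":-2.5,"y":0,"z":0,"claw":0},
    {"rx":0,"ry":0,"rz":0,"x":-3,"y":0,"z":0,"claw":0},
    {"rx":0,"ry":0,"rz":0,"x":-3.6,"y":0,"z":0,"claw":0},
    {"rx":0,"ry":0,"rz":0,"x":-4.2,"y":0,"z":0,"claw":0},
    {"rx":0,"ry":0,"rz":0,"x":-4.8,"y":0,"z":0,"claw":0},
    {"rx":0,"ry":0,"rz":0,"x":-5.2,"y":0,"z":0,"claw":0},
  ],
)

```text
t: 5.85
position: [614.9, 50.6, 51.3]
orientation: [0.897, 0.442, 0.0, 0.0]
contact_force: [1.8, 1.8, 2.3]
finger_gap: 0.006
gripper_force: 1.1
```

Run:
```python
from h import *
o=env.get_obs();print(o['t'],o['position'].round(1),o['contact_force'].round(2))
p,d=env.camera('side')
a=np.load('pics/side0.npz')['p']
# rail shift check on plain-end half vs start
for n,(x0,y0,x1,y1) in {'rail end':(245,225,290,278)}.items():
    g=lambda i:cv2.cvtColor(i[y0:y1,x0:x1],cv2.COLOR_RGB2GRAY).astype(np.float32)
    print(n,'shift px',cv2.phaseCorrelate(g(a),g(p)))
```

```text
5.85 [614.9  50.6  51.3] [1.75 1.84 2.35]
rail end shift px ((0.5267946470148814, 0.13035305224002514), 0.9263997382097283)
```

The fingertips are on contact 2 at 2.4 N, and the rail looks still (0.5 px, about 1 mm). I'll carry on.

Request:
servo_tool(
  series=[
    {"rx":0,"ry":0,"rz":0,"x":-0.5,"y":0,"z":0,"claw":0},
    {"rx":0,"ry":0,"rz":0,"x":-1,"y":0,"z":0,"claw":0},
    {"rx":0,"ry":0,"rz":0,"x":-1.5,"y":0,"z":0,"claw":0},
    {"rx":0,"ry":0,"rz":0,"x":-2,"y":0,"z":0,"claw":0},
    {"rx":0,"ry":0,"rz":0,"x":-2.5,"y":0,"z":0,"claw":0},
    {"rx":0,"ry":0,"rz":0,"x":-3,"y":0,"z":0,"claw":0},
    {"rx":0,"ry":0,"rz":0,"x":-3.6,"y":0,"z":0,"claw":0},
    {"rx":0,"ry":0,"rz":0,"x":-4.2,"y":0,"z":0,"claw":0},
    {"rx":0,"ry":0,"rz":0,"x":-4.8,"y":0,"z":0,"claw":0},
    {"rx":0,"ry":0,"rz":0,"x":-5.2,"y":0,"z":0,"claw":0},
  ],
)

```text
t: 6.9
position: [583.2, 9.4, 51.3]
orientation: [0.897, 0.442, 0.0, 0.0]
contact_force: [1.2, 1.1, 1.6]
finger_gap: 0.004
gripper_force: 1.1
```

```bash
cat > chk.py <<'E'
from h import *
o=env.get_obs();print(o['t'],o['position'].round(1),o['contact_force'].round(2))
p,d=env.camera('side');a=np.load('pics/side0.npz')['p']
x0,y0,x1,y1=245,255,290,278
g=lambda i:cv2.cvtColor(i[y0:y1,x0:x1],cv2.COLOR_RGB2GRAY).astype(np.float32)
print('rail end shift px',cv2.phaseCorrelate(g(a),g(p)))
E
python3 chk.py
```

```text
6.9 [583.2   9.4  51.3] [1.24 1.08 1.56]
rail end shift px ((0.3846066560148387, 0.015332625380080955), 0.9653964473141564)
```

Force at contact 3 reads a little lower, so I'll go 0.5 mm deeper and re-read before moving on.

Request:
servo_tool(
  series=[
    {"rx":0,"ry":0,"rz":0,"x":0,"y":0,"z":0.05,"claw":0},
    {"rx":0,"ry":0,"rz":0,"x":0,"y":0,"z":0.05,"claw":0},
    {"rx":0,"ry":0,"rz":0,"x":0,"y":0,"z":0.05,"claw":0},
  ],
)

```text
t: 7.25
position: [583.4, 9.8, 50.6]
orientation: [0.897, 0.442, -0.0, 0.0]
contact_force: [-1.1, -1.4, 1.5]
finger_gap: 0.007
gripper_force: 1.2
```

Run:
```python
from h import *
for n,(x0,y0,x1,y1) in {'side':(235,165,305,275),'scene':(220,160,330,240)}.items():
    p,d=env.camera(n);o=env.get_obs();print(o['position'].round(2),o['contact_force'].round(2))
    cv2.imwrite(f'pics/{n}5.png',cv2.resize(p[y0:y1,x0:x1,::-1],None,fx=5,fy=5,interpolation=cv2.INTER_CUBIC))
a=cv2.imread('pics/side5.png');b=cv2.imread('pics/scene5.png');h=550;b=cv2.resize(b,(440,320))
c=np.zeros((550,790,3),np.uint8);c[:,:350]=a;c[:320,350:]=b;cv2.imwrite('pics/both5.png',c)
```

```text
[583.4    9.86  50.56] [-0.99 -1.39  2.09]
[583.46   9.88  50.6 ] [-1.29 -1.19  1.96]
```

View pics/both5.png

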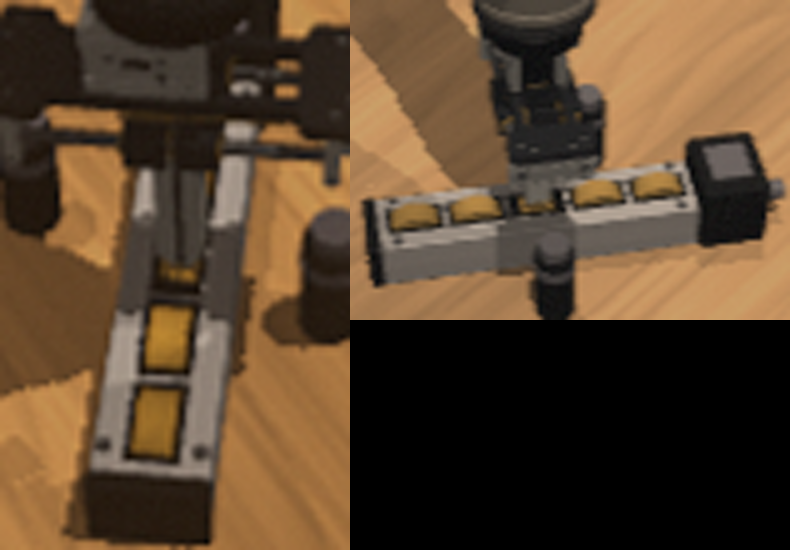

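In the scene view contact 3 is visibly depressed under the fingertips at (535,200). Contacts 1 and 2 have sprung back, and the rail and batteries are in place. On to contact 4.

Request:
servo_tool(
  series=[
    {"rx":0,"ry":0,"rz":0,"x":-0.5,"y":0,"z":0,"claw":0},
    {"rx":0,"ry":0,"rz":0,"x":-1,"y":0,"z":0,"claw":0},
    {"rx":0,"ry":0,"rz":0,"x":-1.5,"y":0,"z":0,"claw":0},
    {"rx":0,"ry":0,"rz":0,"x":-2,"y":0,"z":0,"claw":0},
    {"rx":0,"ry":0,"rz":0,"x":-2.5,"y":0,"z":0,"claw":0},
    {"rx":0,"ry":0,"rz":0,"x":-3,"y":0,"z":0,"claw":0},
    {"rx":0,"ry":0,"rz":0,"x":-3.6,"y":0,"z":0,"claw":0},
    {"rx":0,"ry":0,"rz":0,"x":-4.2,"y":0,"z":0,"claw":0},
    {"rx":0,"ry":0,"rz":0,"x":-4.8,"y":0,"z":0,"claw":0},
    {"rx":0,"ry":0,"rz":0,"x":-5.2,"y":0,"z":0,"claw":0},
  ],
)

```text
t: 8.35
position: [551.5, -31.9, 50.7]
orientation: [0.897, 0.442, -0.0, 0.0]
contact_force: [1.3, 1.1, 2.7]
finger_gap: 0.009
gripper_force: 1.2
```

```bash
python3 chk.py
```

```text
8.35 [551.5 -31.9  50.7] [1.34 1.15 2.67]
rail end shift px ((0.5447956557062881, 0.010932482721596415), 0.9352032866742875)
```

Request:
servo_tool(
  series=[
    {"rx":0,"ry":0,"rz":0,"x":-0.5,"y":0,"z":0,"claw":0},
    {"rx":0,"ry":0,"rz":0,"x":-1,"y":0,"z":0,"claw":0},
    {"rx":0,"ry":0,"rz":0,"x":-1.5,"y":0,"z":0,"claw":0},
    {"rx":0,"ry":0,"rz":0,"x":-2,"y":0,"z":0,"claw":0},
    {"rx":0,"ry":0,"rz":0,"x":-2.5,"y":0,"z":0,"claw":0},
    {"rx":0,"ry":0,"rz":0,"x":-3,"y":0,"z":0,"claw":0},
    {"rx":0,"ry":0,"rz":0,"x":-3.6,"y":0,"z":0,"claw":0},
    {"rx":0,"ry":0,"rz":0,"x":-4.2,"y":0,"z":0,"claw":0},
    {"rx":0,"ry":0,"rz":0,"x":-4.8,"y":0,"z":0,"claw":0},
    {"rx":0,"ry":0,"rz":0,"x":-5.2,"y":0,"z":0,"claw":0},
  ],
)

```text
t: 9.4
position: [519.8, -73.1, 50.8]
orientation: [0.897, 0.442, -0.0, 0.0]
contact_force: [1.2, 1.2, 2.2]
finger_gap: 0.008
gripper_force: 1.2
```

Request:
servo_tool(
  series=[
    {"rx":0,"ry":0,"rz":0,"x":0,"y":0,"z":0,"claw":0},
    {"rx":0,"ry":0,"rz":0,"x":0,"y":0,"z":0,"claw":0},
  ],
)

```text
t: 9.6
position: [519.8, -72.9, 50.6]
orientation: [0.897, 0.442, -0.0, 0.0]
contact_force: [-0.8, -1.7, 1.6]
finger_gap: 0.002
gripper_force: 1.2
```

Run:
```python
from h import *
p,d=env.camera('scene');o=env.get_obs();print(o['t'],o['position'].round(2),o['contact_force'].round(2))
cv2.imwrite('pics/sc7.png',cv2.resize(p[160:240,200:330,::-1],None,fx=5,fy=5,interpolation=cv2.INTER_CUBIC))
```

```text
9.65 [519.9  -72.78  50.6 ] [-0.61 -1.35  1.61]
```

View pics/sc7.png

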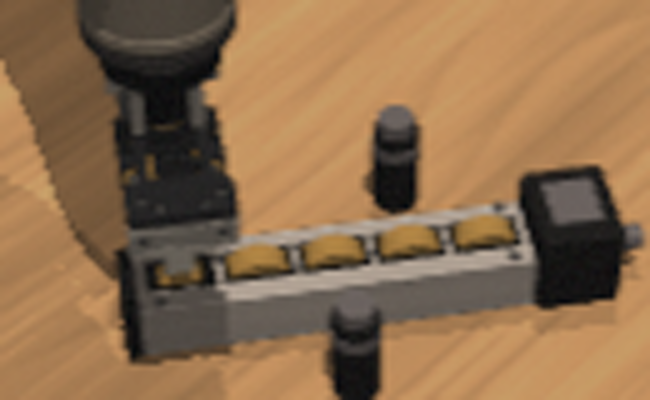

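Contact 5 is pressed under the tip at (180,272), and contacts 1 to 4 are back up. I'll lift straight off.

Request:
servo_tool(
  series=[
    {"rx":0,"ry":0,"rz":0,"x":0,"y":0,"z":-0.3,"claw":0},
    {"rx":0,"ry":0,"rz":0,"x":0,"y":0,"z":-0.8,"claw":0},
    {"rx":0,"ry":0,"rz":0,"x":0,"y":0,"z":-2,"claw":0},
    {"rx":0,"ry":0,"rz":0,"x":0,"y":0,"z":-5,"claw":0},
    {"rx":0,"ry":0,"rz":0,"x":0,"y":0,"z":-9,"claw":0},
    {"rx":0,"ry":0,"rz":0,"x":0,"y":0,"z":-12,"claw":0},
    {"rx":0,"ry":0,"rz":0,"x":0,"y":0,"z":-12,"claw":0},
    {"rx":0,"ry":0,"rz":0,"x":0,"y":0,"z":-12,"claw":0},
    {"rx":0,"ry":0,"rz":0,"x":0,"y":0,"z":-12,"claw":0},
  ],
)

```text
t: 10.55
position: [519.7, -72.3, 170.3]
orientation: [0.897, 0.442, -0.0, -0.0]
contact_force: [0.2, -0.2, -0.0]
finger_gap: 0.005
gripper_force: 0.0
```

Run:
```python
from h import *
p,d=env.camera('scene');o=env.get_obs();print(o['t'],o['position'].round(1),o['contact_force'].round(2))
a=np.load('pics/scene0.npz')['p']
x0,y0,x1,y1=215,185,335,240
for q in (a,p):
    print([c.round(1).tolist() for c,s in blobs(cv2.inRange(cv2.cvtColor(q,cv2.COLOR_RGB2HSV)[202:218,230:304],(15,140,90),(30,255,255)),15)])
print(env.finish_job())
```

```text
10.6 [519.6 -72.4 170. ] [-0.92  0.74  0.06]
[[66.2, 3.8], [51.2, 5.7], [36.1, 7.7], [20.9, 9.7], [5.5, 11.6]]
[[66.2, 3.8], [51.2, 5.7], [36.1, 7.7], [20.9, 9.7]]
the job is handed in; nothing more can be done
None
```

I ran the closed fingertips along contacts 1 to 5 in order, pressing each about 4 mm, then lifted clear and handed the job in at 10.6 s; contacts 1–4 showed no movement in the last picture, but contact 5 wasn't picked out there, so its return is unconfirmed, and the hand-in gave no verdict.

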